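# Go-gauge the candling hoods and put the tight one out

### The arm

A 6-joint arm with a two-finger parallel gripper is mounted at the origin on the work surface. World frame = base frame: x ahead of the robot, y to its left, z up, the work surface at z = 0. Lengths are in mm, angles in rad, forces in N, time in s.
With the tool pointing down it reaches from about 300 to 950 mm from the base axis. Payload 3.1 kg.
Tool frame: the origin (TCP) lies midway between the tips of the shut fingers; the grasp point (between the pads) lies 19 mm behind it; z points along the fingers, y is the line along which they close (so a half turn about z gives the same grasp; the last joint's range is limited). The gripper opens to 85 mm and grips with 20 to 120 N. Pads are 22 mm wide; open, the fingers measure 114 mm over their backs; the gripper's body (76 mm by 85 mm) begins 54 mm behind the grasp point. The pads swing forward as they close: fully open they stand 13 mm farther back than shut.
Start: joints at [-1.304, 0.308, 1.634, -0, 1.2, -0.07], TCP at [206.516, -589.901, 231.272] pointing down, gripper open.
Joint ranges: [-3.06, 3.06], [-0.79, 1.96], [0.05, 2.63], [-1.19, 4.34], [0.05, 2.64], [-2.94, 2.94]. Speed limits (rad/s): [2.79, 2.79, 3.14, 3.14, 3.14, 3.14].

### API

Orientations are given as a rotation vector (axis times angle).
In Python, from bench import get_obs, imaging, arm gives the robot as it stands.
- The arm moves only by the shell command python3 -m pendant 'ROWS' [OPENING] [FORCE]. ROWS is JSON, a list of rows, each a list of 2 entries, a list of its own where there are three numbers: the shift along the tool's x, y, z in units of 0.03 m (1.0 is 0.03 m), then the turn, a rotation vector about the tool's x, y, z in units of 0.1 rad (1.0 is 0.1 rad). A call has 1 to 20 rows; each row shifts and turns the commanded pose from where the row before left it, along the tool's axes as they then stand; what a row does not reach is not made up. A row lasts 1/8 s, in which the tool goes at most 62.5 mm and 10.7 degrees, less where a joint would pass 70% of its speed; a pose out of reach is approached as far as the arm can. A call with a number of a shift or a turn outside -1 to 1 is refused whole. A call with a gripper value outside its range is refused whole. OPENING is the closure in counts, from 0 (fully open) to 255 (shut), set as the call begins (- or left out, the last holds). The fingers move at their own pace and stop on an object; FORCE is the grip in N (left out, the last holds). Time passes only in rows, so rows that do not move let the fingers close. It gives the time, the measured TCP pose, the force, the opening and the grip force at its end, in the units of the state.
- get_obs(): the state, without advancing time (a new reading comes with each control period).
- imaging.grab_frame(name): name is "side" or "top" or "wrist"; returns (picture, depth): 400x640x3 uint8, red, green, blue; 400x640 float32, mm along the optical axis (not along the pixel's ray), 0 where there is no reading.
- imaging.camera_params(name): a dict with "K" (3x3 intrinsics, pixels), "k1" (the pictures are not rectified: a ray, as slopes to the right and down, at radius r is drawn at 1 + k1 r^2 times it, then the intrinsics apply), "view" (4x4, takes a point from world to camera coordinates). Camera axes: x right, y down, z forward; pixel columns grow to the right and rows downward; lengths in mm; the calibration is good to about 2 mm. A picture is of the moment at which its call begins: read the wrist's pose just before it. camera_params takes no time and is no camera call; for the wrist camera it gives the pose at the moment of the call.
- arm.close_job(): hands the job in; it is judged then, once.
The state is a dict: "clock": time; "joint_positions": joint angles; "dq": joint speeds; "joint_torque": joint torques, N m; "ee_pos": TCP position; "eef_rot": TCP orientation; "contact_force": force on the tool from outside, world axes, zero at the start; "wrist_torque": the same for the moment, N m; "gripper_width": finger opening in mm; "grasp_force": force on a finger pad.
Only numpy, scipy, OpenCV 4.12 (cv2) and the standard library are available. Lean on these libraries where they do the work, as an engineer would, in place of code of your own. Each camera call takes 0.05 s, during which the arm holds its last target. There are 200 camera calls.

### The job

Two of the three black candling hoods on the stand are good and one has a tight seat ring hidden inside. Take the blue-handled go gauge from the pine rack and try it in the hoods, without forcing it, until both good ones have taken it right down to its shoulder and so pushed down the pad below them. Put the gauge back in its leaning slot, stand the tight hood upright in the red reject tray, and leave the two good hoods standing in their places and the other things on the counter undisturbed.

Things in the scene. Friction and masses are not known exactly. Their poses are not given: they have to be found in the camera images.
- gauge_grip (a point): centre of the go gauge's flat blue handle, which is 34 (own x) x 16 (own y) x 54 mm long (own z). Own z runs along the gauge from tip to handle; this point is 119 mm above the tip end, 25 mm below the handle's top. About 250 g, 144 mm long. It starts leaning in the rack's slot, the handle's flat faces looking along y of the rack; draw it out along its own axis
- gauge_tip (a point): centre of the flat end of the gauge's steel pin, 119 mm below gauge_grip along own -z, same axes. The pin is 24 mm in diameter and 84 mm long; its last 7 mm taper to 16 mm. Between pin and handle is a shoulder disc 34 mm in diameter, 6 mm thick
- slot_foot (a point): where the gauge's tip stands in the slot of the fixed pine rack (200 x 142 mm, 150 mm high without its paddles). Axes are the rack's, z up. The slot leans 0.436 rad: it runs up from here along (-0.422, 0, 0.906) in these axes. Two boards across it, 18-26 and 62-74 mm along it, guide the pin in square holes 28 mm wide
- slot_handle (a point): where gauge_grip is when the gauge stands home: 119 mm from slot_foot along the slot. Axes are the rack's. Two black paddles fixed in the rack lean parallel to the gauge, 80 mm behind it (rack +x side) and reach 155 mm along the slot direction
- tray: red reject tray, fixed, open box 150 (x) x 140 (y) x 35 mm high, walls and floor about 4 mm thick; origin at the centre of its underside, z up
- hood_a_center (a point): centre (half-way up) of the loose black hood that starts on station a, the left end (+y side of the stand) one. Each hood is upright, 70 mm high, about 180 g: a skirt 60 mm in diameter and 42 mm high, above it a neck 42 mm in diameter and 28 mm high. Its mouth, on top, is 35 mm above this point; the round bore is 27 mm wide from the mouth to 50 mm below it. z up
- station_a (a point): station a (left end (+y side of the stand)) on the top face of the fixed aluminium stand (90 x 310 x 36 mm): where hood a stands; stations are 100 mm apart along y, axes are the stand's. If hood a is good, the pin goes through it and its tip ends 14 mm below this face, shoulder on the mouth; if it is the tight one, alike from outside, the tip stops about 16 mm above this face
- pad_a (a joint): how far (m) the round pad below hood a has been pushed down: 0 up (level with the stand's top) to 0.02; it needs about 3 N, stays where it is left, and a yellow tab on the stand's front and back faces sinks with it. A gauge pushed in to its shoulder brings it to about 0.013
- hood_b_center (a point): centre (half-way up) of the loose black hood that starts on station b, the middle one. Each hood is upright, 70 mm high, about 180 g: a skirt 60 mm in diameter and 42 mm high, above it a neck 42 mm in diameter and 28 mm high. Its mouth, on top, is 35 mm above this point; the round bore is 27 mm wide from the mouth to 50 mm below it. z up
- station_b (a point): station b (middle) on the top face of the fixed aluminium stand (90 x 310 x 36 mm): where hood b stands; stations are 100 mm apart along y, axes are the stand's. If hood b is good, the pin goes through it and its tip ends 14 mm below this face, shoulder on the mouth; if it is the tight one, alike from outside, the tip stops about 16 mm above this face
- pad_b (a joint): how far (m) the round pad below hood b has been pushed down: 0 up (level with the stand's top) to 0.02; it needs about 3 N, stays where it is left, and a yellow tab on the stand's front and back faces sinks with it. A gauge pushed in to its shoulder brings it to about 0.013
- hood_c_center (a point): centre (half-way up) of the loose black hood that starts on station c, the right end (-y side of the stand) one. Each hood is upright, 70 mm high, about 180 g: a skirt 60 mm in diameter and 42 mm high, above it a neck 42 mm in diameter and 28 mm high. Its mouth, on top, is 35 mm above this point; the round bore is 27 mm wide from the mouth to 50 mm below it. z up
- station_c (a point): station c (right end (-y side of the stand)) on the top face of the fixed aluminium stand (90 x 310 x 36 mm): where hood c stands; stations are 100 mm apart along y, axes are the stand's. If hood c is good, the pin goes through it and its tip ends 14 mm below this face, shoulder on the mouth; if it is the tight one, alike from outside, the tip stops about 16 mm above this face
- pad_c (a joint): how far (m) the round pad below hood c has been pushed down: 0 up (level with the stand's top) to 0.02; it needs about 3 N, stays where it is left, and a yellow tab on the stand's front and back faces sinks with it. A gauge pushed in to its shoulder brings it to about 0.013
- egg_center (a point): bystander: centre of a tan ceramic nest egg standing on its blunt end, 45 mm wide, 59 mm high
- bell_center (a point): bystander: point 50 mm up in a copper hand bell with a dark wooden handle, 72 mm wide, 112 mm high
- screwdriver_grip (a point): bystander: the red handle of a stubby screwdriver lying flat, 110 mm long
- tin_center (a point): bystander: centre of a round tin of frosted lenses, 90 mm wide, 30 mm high
- mug_center (a point): bystander: centre of a blue mug, 76 mm wide without its handle, 90 mm high
Things that resemble listed ones, but are neither listed nor needed, are in the scene too. What is shaped like the part that bears hood_c_center but green, pink or yellow is not meant.

How it is judged (in metres and radians):
On the way, in this order (a step that is already met when the one before it is completed fails the run):
1. the gauge has gone through a hood that stands on its station down to its shoulder and pushed the pad below it down by more than 9 mm (((value of joint pad_a above 0.009 m and horizontal distance between gauge_tip and station_a below 0.012 m and horizontal distance between hood_a_center and station_a below 0.015 m and angle between hood_a_center's own z axis and vertical below 0.08 rad and distance between hood_a_center and station_a below 0.045 m) or (value of joint pad_b above 0.009 m and horizontal distance between gauge_tip and station_b below 0.012 m and horizontal distance between hood_b_center and station_b below 0.015 m and angle between hood_b_center's own z axis and vertical below 0.08 rad and distance between hood_b_center and station_b below 0.045 m) or (value of joint pad_c above 0.009 m and horizontal distance between gauge_tip and station_c below 0.012 m and horizontal distance between hood_c_center and station_c below 0.015 m and angle between hood_c_center's own z axis and vertical below 0.08 rad and distance between hood_c_center and station_c below 0.045 m))), for 0.1 s.
2. the gauge has so passed through a second hood: two pads are down (((value of joint each of pad_a, pad_b above 0.009 m and horizontal distance between hood_a_center and station_a below 0.015 m and angle between each of hood_a_center, hood_b_center's own z axis and vertical below 0.08 rad and distance between hood_a_center and station_a below 0.045 m and horizontal distance between hood_b_center and station_b below 0.015 m and distance between hood_b_center and station_b below 0.045 m and (horizontal distance between gauge_tip and station_a below 0.012 m or horizontal distance between gauge_tip and station_b below 0.012 m)) or (value of joint each of pad_a, pad_c above 0.009 m and horizontal distance between hood_a_center and station_a below 0.015 m and angle between each of hood_a_center, hood_c_center's own z axis and vertical below 0.08 rad and distance between hood_a_center and station_a below 0.045 m and horizontal distance between hood_c_center and station_c below 0.015 m and distance between hood_c_center and station_c below 0.045 m and (horizontal distance between gauge_tip and station_a below 0.012 m or horizontal distance between gauge_tip and station_c below 0.012 m)) or (value of joint each of pad_b, pad_c above 0.009 m and horizontal distance between hood_b_center and station_b below 0.015 m and angle between each of hood_b_center, hood_c_center's own z axis and vertical below 0.08 rad and distance between hood_b_center and station_b below 0.045 m and horizontal distance between hood_c_center and station_c below 0.015 m and distance between hood_c_center and station_c below 0.045 m and (horizontal distance between gauge_tip and station_b below 0.012 m or horizontal distance between gauge_tip and station_c below 0.012 m)))), for 0.1 s.
At the end, for the whole second after the job is handed in: Passed hoods upright within 15 mm of their stations, their pads down over 9 mm; third pad up (under 4 mm), its hood upright on the tray floor, within 45 mm (tray x) and 40 mm (tray y) of the centre; gauge home in its slot, tip within 15 mm, handle 20 mm. Upright: 0.08 rad (tray 0.12) (((value of joint pad_a below 0.004 m and value of joint each of pad_b, pad_c above 0.009 m and horizontal distance between hood_b_center and station_b below 0.015 m and angle between each of hood_b_center, hood_c_center's own z axis and vertical below 0.08 rad and distance between hood_b_center and station_b below 0.045 m and horizontal distance between hood_c_center and station_c below 0.015 m and distance between hood_c_center and station_c below 0.045 m and x of hood_a_center in the frame of tray between -0.045 and 0.045 m and y of hood_a_center in the frame of tray between -0.04 and 0.04 m and z of hood_a_center in the frame of tray below 0.05 m and angle between hood_a_center's own z axis and vertical below 0.12 rad) or (value of joint pad_b below 0.004 m and value of joint each of pad_a, pad_c above 0.009 m and horizontal distance between hood_a_center and station_a below 0.015 m and angle between each of hood_a_center, hood_c_center's own z axis and vertical below 0.08 rad and distance between hood_a_center and station_a below 0.045 m and horizontal distance between hood_c_center and station_c below 0.015 m and distance between hood_c_center and station_c below 0.045 m and x of hood_b_center in the frame of tray between -0.045 and 0.045 m and y of hood_b_center in the frame of tray between -0.04 and 0.04 m and z of hood_b_center in the frame of tray below 0.05 m and angle between hood_b_center's own z axis and vertical below 0.12 rad) or (value of joint pad_c below 0.004 m and value of joint each of pad_a, pad_b above 0.009 m and horizontal distance between hood_a_center and station_a below 0.015 m and angle between each of hood_a_center, hood_b_center's own z axis and vertical below 0.08 rad and distance between hood_a_center and station_a below 0.045 m and horizontal distance between hood_b_center and station_b below 0.015 m and distance between hood_b_center and station_b below 0.045 m and x of hood_c_center in the frame of tray between -0.045 and 0.045 m and y of hood_c_center in the frame of tray between -0.04 and 0.04 m and z of hood_c_center in the frame of tray below 0.05 m and angle between hood_c_center's own z axis and vertical below 0.12 rad)) and distance between gauge_tip and slot_foot below 0.015 m and distance between gauge_grip and slot_handle below 0.02 m); the robot touches nothing.
It fails at once if the gauge is forced: a hood is pressed on the stand, or touched by the gauge, with more than 60 N (contact force between any of gauge, stand and hood_a above 60 N or contact force between any of gauge, stand and hood_b above 60 N or contact force between any of gauge, stand and hood_c above 60 N).
It fails at once if all three pads are pushed down (one hood does not let the gauge through, so a pad was pressed without its hood) (value of joint each of pad_a, pad_b, pad_c above 0.009 m).
It fails at once if a bystander (nest egg, bell, screwdriver, tin, mug) is moved more than 30 mm (distance of any of egg_center, bell_center, screwdriver_grip, tin_center, mug_center from where it was at the start of the episode above 0.03 m).
It also fails if it takes over 72 s, if anything falls off the work surface, if the arm or the gripper's body presses on something with over 40 N, if the wrist force passes 120 N, or if a joint passes its speed limit or range.

## Working session

There is one attempt and no reset: what is moved stays moved. The work goes in short steps, Python scripts to look and compute and a shell command to move; the robot and the scene stay as the last step left them, time stands still between calls to the robot, and variables do not carry over. Pictures are saved under pics/ and viewed, at most 10 in all, crops included, and the job is handed in when it is done.

```bash
ls; mkdir -p pics
cat > h.py <<'E'
import numpy as np, cv2
from bench import get_obs, imaging, arm
from scipy.spatial.transform import Rotation as R
def grab(n):
    P=imaging.camera_params(n); I,D=imaging.grab_frame(n); return I,D,P
def ray(P,u,v):
    K=np.array(P["K"]);x=(u-K[0,2])/K[0,0];y=(v-K[1,2])/K[1,1]
    rd=np.hypot(x,y);r=rd
    for _ in range(20): r=rd/(1+P["k1"]*r*r)
    s=np.where(rd>0,r/np.maximum(rd,1e-12),1)
    return np.stack([x*s,y*s,np.ones_like(x*s)],-1)
def pts(P,D,u,v):
    u=np.asarray(u);v=np.asarray(v);d=ray(P,u.astype(float),v.astype(float))*D[v,u][...,None]
    T=np.linalg.inv(np.array(P["view"]));return d@T[:3,:3].T+T[:3,3]
def plane(P,u,v,z):
    T=np.linalg.inv(np.array(P["view"]));d=ray(P,np.float64(u),np.float64(v))@T[:3,:3].T
    return T[:3,3]+d*(z-T[2,3])/d[2]
def proj(P,X):
    V=np.array(P["view"]);c=V[:3,:3]@X+V[:3,3];x,y=c[:2]/c[2];f=1+P["k1"]*(x*x+y*y);K=np.array(P["K"])
    return K[0,0]*x*f+K[0,2],K[1,1]*y*f+K[1,2]
def save(n,I): cv2.imwrite(f"pics/{n}.png",cv2.cvtColor(I,cv2.COLOR_RGB2BGR))
E
python3 - <<'E'
from h import *
for n in("top","side"):
    I,D,P=grab(n);save(n,I);np.savez(f"{n}.npz",I=I,D=D);T=np.linalg.inv(np.array(P["view"]));print(n,np.round(P["K"],1).tolist(),P["k1"],np.round(T,3).tolist())
print(get_obs())
E
```

```text
pics
top [[444.3, 0.0, 310.4], [0.0, 444.3, 200.5], [0.0, 0.0, 1.0]] 0.01901231973061842 [[0.023, -0.989, 0.144, 404.457], [-1.0, -0.02, 0.023, -65.557], [-0.02, -0.145, -0.989, 1165.111], [0.0, 0.0, 0.0, 1.0]]
side [[365.0, 0.0, 315.9], [0.0, 365.0, 198.7], [0.0, 0.0, 1.0]] -0.022623587555665008 [[0.999, -0.0, 0.032, 506.308], [-0.026, -0.597, 0.802, -702.167], [0.019, -0.802, -0.597, 599.501], [0.0, 0.0, 0.0, 1.0]]
{'clock': 0.1, 'joint_positions': array([-1.30370002e+00,  3.08956070e-01,  1.63507400e+00,  2.65032711e-05,
        1.19971609e+00, -6.97114883e-02]), 'dq': array([-4.81755898e-05,  9.90878701e-04, -3.75343147e-03, -7.53434254e-04,
        3.27990681e-04,  3.35385357e-06]), 'joint_torque': array([-9.66797088e-04, -4.16407013e+01, -2.77644879e+01, -1.34576912e-04,
        4.02073478e-03,  5.20893451e-06]), 'ee_pos': array([ 206.32114774, -589.15760447,  230.13115574]), 'eef_rot': array([-3.09503766e+00, -5.26184813e-01,  2.94513219e-04]), 'contact_force': array([ 0.91481655, -0.04166157,  0.81488541]), 'wrist_torque': array([ 0.00872422, -0.01300263, -0.01530948]), 'grasp_force': 0.0, 'gripper_width': 85.47343613593517}
```

View pics/top.png

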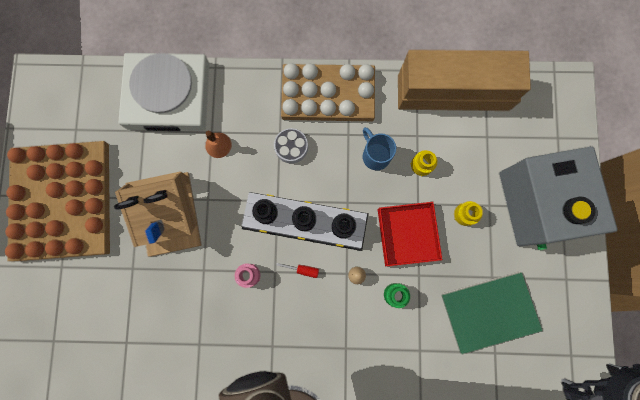

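View pics/side.png

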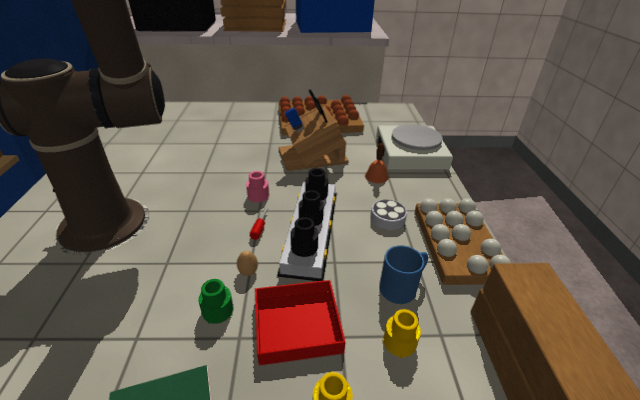

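Gauge candidates: only the blue handle at top (153,232), against the black paddles at (126,202) and (155,197). The hoods are the black ones at (265,211), (304,218) and (344,225). I exclude pink (247,275), yellow (425,162) and (469,213), and green (397,296).

```bash
cat > m.py <<'E'
from h import *
def fit(n):
    Z=np.load(n+".npz");I,D=Z["I"],Z["D"];P=imaging.camera_params(n);hsv=cv2.cvtColor(I,cv2.COLOR_RGB2HSV)
    vv,uu=np.mgrid[0:400,0:640];W=pts(P,D,uu,vv);ok=D>0
    return I,D,P,hsv,W,ok
for n in("top","side"):
    I,D,P,h,W,ok=fit(n);print("==",n)
    inx=lambda x0,x1,y0,y1:(W[...,0]>x0)&(W[...,0]<x1)&(W[...,1]>y0)&(W[...,1]<y1)&ok
    t=inx(100,900,-500,500)&(W[...,2]<15)&(W[...,2]>-15)&(h[...,1]<60)&(h[...,2]>150);print("table z",np.median(W[t][:,2]))
    dark=(h[...,2]<70)&inx(250,480,-250,150)&(W[...,2]>60)
    nc,L,st,c=cv2.connectedComponentsWithStats(dark.astype(np.uint8))
    for i in range(1,nc):
        if st[i,4]>40:
            w=W[L==i];zt=np.percentile(w[:,2],90);tp=w[w[:,2]>95]
            print("dark",c[i].round(),st[i,4],"z",zt.round(1),"top bbox ctr",((tp.min(0)+tp.max(0))/2).round(1) if len(tp) else 0,len(tp))
    red=(((h[...,0]<6)|(h[...,0]>174))&(h[...,1]>180)&(h[...,2]>80)&inx(200,480,-400,-150)).astype(np.uint8)
    nc,L,st,c=cv2.connectedComponentsWithStats(red);i=1+np.argmax(st[1:,4]);w=W[L==i]
    for nm,s in(("rim",w[w[:,2]>28]),("floor",w[w[:,2]<10])):
        r=cv2.minAreaRect(s[:,:2].astype(np.float32));print("tray",nm,np.round(r[0],1),np.round(r[1],1),round(r[2],1),"z",np.median(s[:,2]).round(1))
    blue=((h[...,0]>105)&(h[...,0]<128)&(h[...,1]>150)&inx(150,450,150,420)&(W[...,2]>60)).astype(np.uint8)
    nc,L,st,c=cv2.connectedComponentsWithStats(blue)
    if nc>1:
        i=1+np.argmax(st[1:,4]);w=W[L==i];print("blue px",c[i].round(),st[i],"min",w.min(0).round(),"max",w.max(0).round(),"mean",w.mean(0).round(1))
    s=(W[...,2]>30)&(W[...,2]<42)&inx(250,480,-260,160)&(h[...,1]<50)&(h[...,2]>90)
    nc,L,st,c=cv2.connectedComponentsWithStats(s.astype(np.uint8));i=1+np.argmax(st[1:,4]);w=W[L==i]
    r=cv2.minAreaRect(w[:,:2].astype(np.float32));print("stand",np.round(r[0],1),np.round(r[1],1),round(r[2],1),np.median(w[:,2]).round(1),len(w))
    bp=(h[...,2]<60)&inx(200,480,150,480)&(W[...,2]>100);nc,L,st,c=cv2.connectedComponentsWithStats(bp.astype(np.uint8))
    for i in range(1,nc):
        if st[i,4]>15: w=W[L==i];print("paddle",c[i].round(),st[i,4],w.min(0).round(),w.max(0).round())
I,D,P,h,W,ok=fit("top")
save("topc",cv2.resize(I[160:270,100:220],None,fx=5,fy=5,interpolation=cv2.INTER_CUBIC)[:550])
E
python3 m.py
```

```text
== top
table z 0.3077030680910866
tray rim [ 451.  -298.6] [ 72. 141.] 5.7 z 34.7
tray floor [ 453.6 -297.3] [ 68.7 136.6] 8.4 z 4.1
blue px [152. 242.] [150 242   4   1   4] min [449. 313. 157.] max [449. 318. 162.] mean [448.9 315.5 159.6]
stand [466.9 -82.4] [180.6  25.9] 89.2 36.1 393
== side
table z 0.4424533651397269
tray rim [ 453.5 -299.7] [ 68.5 140.4] 7.3 z 33.9
tray floor [ 452.7 -300. ] [ 72.8 139. ] 7.5 z 3.9
stand [466.9 -87.9] [171.2  23.7] 88.8 36.5 247
```

View pics/topc.png

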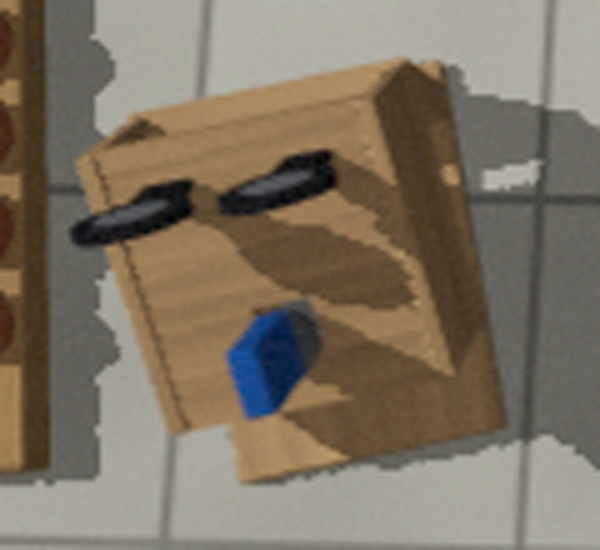

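The crop shows the blue gauge handle at full-image (153,233), leaning toward the robot, with the shoulder at about (160,226) and the paddles behind it. My world x windows were too near the robot, so I'll widen them.

```bash
sed -i 's/inx(250,480,-250,150)/inx(300,700,-250,200)/;s/inx(200,480,-400,-150)/inx(300,700,-450,-150)/;s/inx(150,450,150,420)/inx(300,650,150,450)/;s/inx(250,480,-260,160)/inx(350,700,-260,160)/;s/inx(200,480,150,480)/inx(300,700,150,550)/' m.py; sed -i '$d' m.py
cat >> m.py <<'E'
for n in("top","side"):
    I,D,P,h,W,ok=fit(n)
    b=(h[...,0]>105)&(h[...,0]<128)&(h[...,1]>150)&ok&(W[...,0]>300)&(W[...,0]<650)&(W[...,1]>150)&(W[...,1]<450)&(W[...,2]>60)
    b=cv2.erode(b.astype(np.uint8),np.ones((2,2)))>0
    w=W[b];c=w.mean(0);u,s,v=np.linalg.svd(w-c);print(n,"blue pca",c.round(1),(s/np.sqrt(len(w))).round(1),v.round(2).tolist())
    # rack wood
    k=(h[...,0]>8)&(h[...,0]<22)&(h[...,1]>70)&ok&(W[...,0]>380)&(W[...,0]<660)&(W[...,1]>180)&(W[...,1]<430)&(W[...,2]>10)&(W[...,2]<170)
    L=cv2.connectedComponentsWithStats(k.astype(np.uint8));i=1+np.argmax(L[2][1:,4]);w=W[L[1]==i];r=cv2.minAreaRect(w[:,:2].astype(np.float32));print("rack",r,w.min(0).round(),w.max(0).round())
E
python3 m.py
```

```text
== top
table z 0.3077030680910866
dark [264. 211.] 400 z 107.2 top bbox ctr [536.   73.8 102.9] 155
dark [304. 218.] 390 z 107.2 top bbox ctr [520.1 -24.5 102.8] 147
dark [343. 226.] 386 z 106.9 top bbox ctr [ 504.  -122.9  103.9] 142
tray rim [ 490.7 -293.4] [148.3 140. ] 7.9 z 34.4
tray floor [ 490.3 -292.7] [144.1 137.4] 7.7 z 4.2
blue px [153. 232.] [146 223  15  20 195] min [449. 308. 121.] max [495. 330. 175.] mean [471.3 316.1 154.3]
stand [520.2 -24.8] [309.7  90.5] 80.9 36.1 2721
paddle [157. 197.] 128 [533. 278. 140.] [572. 326. 213.]
paddle [127. 203.] 133 [519. 344. 132.] [556. 392. 214.]
paddle [161. 227.] 43 [473. 307. 113.] [498. 318. 124.]
== side
table z 0.4424533651397269
dark [309. 210.] 1682 z 106.2 top bbox ctr [521.  -26.3 102. ] 581
dark [394. 253.] 117 z 85.3 top bbox ctr 0 0
dark [394. 275.] 279 z 86.7 top bbox ctr 0 0
tray rim [ 492.7 -293.6] [148.6 141.9] 7.9 z 33.9
tray floor [ 493.3 -280.1] [158.6 168.3] 7.8 z 4.0
blue px [293. 117.] [285 108  16  20 180] min [450. 308. 112.] max [494. 322. 171.] mean [473.6 314.9 144.7]
stand [556.  -29.1] [312.3  19.3] 80.9 36.7 621
paddle [318. 105.] 113 [521. 279. 136.] [571. 377. 212.]
paddle [298. 127.] 41 [473. 307. 102.] [500. 340. 125.]
top blue pca [470.3 315.  155. ] [14.2  8.8  2.3] [[-0.61, 0.01, 0.79], [0.77, 0.25, 0.58], [0.19, -0.97, 0.16]]
rack ((530.381103515625, 334.0333557128906), (199.02542114257812, 145.50106811523438), 13.959678649902344) [422. 244.  10.] [643. 421. 169.]
side blue pca [475.1 315.1 143. ] [15.   7.7  1.9] [[0.42, 0.09, -0.9], [-0.88, -0.21, -0.43], [0.23, -0.97, 0.01]]
rack ((532.095458984375, 334.0226745605469), (200.50027465820312, 146.87013244628906), 13.180487632751465) [423. 246.  10.] [642. 411. 167.]
```

```bash
cat > g.py <<'E'
from h import *
a=np.deg2rad(13.6);rx=np.array([np.cos(a),np.sin(a),0]);ry=np.array([-np.sin(a),np.cos(a),0])
u=-.4226*rx+np.array([0,0,.9063]);ex=np.cross(ry,u);B=np.stack([ex,ry,u])
def blue(I,D,P):
    h=cv2.cvtColor(I,cv2.COLOR_RGB2HSV);vv,uu=np.mgrid[0:400,0:640];W=pts(P,D,uu,vv)
    b=(h[...,0]>105)&(h[...,0]<128)&(h[...,1]>150)&(D>0)&(np.linalg.norm(W-[473,315,145],axis=-1)<70)
    return W[b],b
if __name__=="__main__":
    for n in("top","side"):
        Z=np.load(n+".npz");w,b=blue(Z["I"],Z["D"],imaging.camera_params(n));q=w@B.T
        print(n,len(q),[np.percentile(q,p,axis=0).round(1).tolist() for p in(1,5,50,95,99)])
    # desired tool: z=-u, y=+-ry ; also vertical
    T=R.from_rotvec(get_obs()["eef_rot"]).as_matrix();print(T.round(3).tolist())
    for s in(1,-1):
        G=np.stack([np.cross(s*ry,-u),s*ry,-u],1);print(s,"relative rotvec/0.1",(R.from_matrix(T.T@G).as_rotvec()*10).round(2))
E
python3 g.py
```

```text
top 195 [[530.1, 190.7, -116.2], [532.5, 191.5, -111.9], [548.2, 194.9, -80.8], [560.9, 204.4, -68.7], [561.6, 206.0, -68.0]]
side 180 [[530.1, 190.4, -123.9], [531.8, 191.9, -119.7], [545.3, 194.7, -94.0], [559.2, 198.6, -70.4], [560.6, 199.6, -69.1]]
[[0.944, 0.33, -0.001], [0.33, -0.944, 0.002], [0.0, -0.002, -1.0]]
1 relative rotvec/0.1 [ -6.59  -0.36 -29.73]
-1 relative rotvec/0.1 [-0.24  4.36  0.97]
```

```bash
cat > go.py <<'E'
from g import *
Gp=np.array([546,198.5,-93.])@B
def tilt(): return np.stack([np.cross(-ry,-u),-ry,-u],1)
def down(yaw): # tool y along world heading yaw(deg)
    y=np.array([np.cos(np.deg2rad(yaw)),np.sin(np.deg2rad(yaw)),0]);z=np.array([0,0,-1.]);return np.stack([np.cross(y,z),y,z],1)
def delta(p,G=None):
    o=get_obs();T=R.from_rotvec(o["eef_rot"]).as_matrix();d=(T.T@(np.array(p)-o["ee_pos"]))/30
    r=R.from_matrix(T.T@G).as_rotvec()*10 if G is not None else None
    print("t",round(o["clock"],2),"tcp",o["ee_pos"].round(1),"F",o["contact_force"].round(1),"w",round(o["gripper_width"],1),"-> shift units",d.round(2),"turn",None if r is None else r.round(2))
E
python3 - <<'E'
from go import *
print("grip",Gp.round(1),"foot",(Gp-119*u).round(1))
delta([480,-150,240]);delta(Gp+91*u,tilt());print((Gp+91*u).round(1))
E
```

```text
grip [472.5 318.5 146.5] foot [521.4 330.4  38.6]
t 0.1 tcp [ 206.3 -589.2  230.1] F [ 0.9 -0.   0.8] w 85.5 -> shift units [ 13.45 -10.8   -0.3 ] turn None
t 0.1 tcp [ 206.3 -589.2  230.1] F [ 0.9 -0.   0.8] w 85.5 -> shift units [ 17.1  -25.75   0.1 ] turn [-0.24  4.36  0.97]
[435.1 309.5 228.9]
```

```bash
python3 -m pendant '[[[1,-0.8,0],[0,0,0]],[[1,-0.8,0],[0,0,0]],[[1,-0.8,0],[0,0,0]],[[1,-0.8,0],[0,0,0]],[[1,-0.8,0],[0,0,0]],[[1,-0.8,0],[0,0,0]],[[1,-0.8,0],[0,0,0]],[[1,-0.8,0],[0,0,0]],[[1,-0.8,-0.1],[0,0,0]],[[1,-0.8,-0.1],[0,0,0]],[[1,-0.8,-0.1],[0,0,0]],[[1,-0.8,-0.1],[0,0,0]],[[1,-0.8,-0.1],[0,0,0]],[[1,-0.9,-0.1],[0,0,0]],[[0.6,-1,-0.1],[0,0,0]],[[0.6,-1,-0.1],[0,0,0]],[[0.6,-1,0],[0,0,0]],[[0.6,-1,0],[0,0,0]],[[0.5,-1,0],[0,0,0]],[[0.4,-1,0],[0,0,0]]]' 0 60
python3 - <<'E'
from go import *
delta(Gp+101*u,tilt())
E
```

```text
clock: 2.6
ee_pos: [524.6, 72.6, 254.7]
eef_rot: [-3.097, -0.527, 0.001]
contact_force: [0.2, -0.0, 0.2]
gripper_width: 85.2
grasp_force: 0.0
t 2.6 tcp [524.6  72.6 254.7] F [ 0.2 -0.   0.2] w 85.2 -> shift units [-0.34 -8.45  0.56] turn [-0.22  4.37  0.98]
```

```bash
python3 -m pendant '[[[0,-1,0],[0,0,0]],[[0,-1,0],[0,0,0]],[[0,-1,0],[0,0,0]],[[0,-1,0],[0,0.8,0.2]],[[0,-1,0],[0,0.9,0.2]],[[0,-1,0],[0,0.9,0.2]],[[0,-1,0],[-0.1,0.9,0.2]],[[0,-1,0],[-0.1,0.9,0.2]],[[0,0,0],[0,0,0]],[[0,0,0],[0,0,0]]]'
python3 - <<'E'
from go import *
delta(Gp+101*u,tilt())
I,D,P=grab("wrist");save("w1",I);np.savez("w1.npz",I=I,D=D)
w,b=blue(I,D,P);q=w@B.T
print(len(q),[np.percentile(q,p,axis=0).round(1).tolist() for p in(1,5,50,95,99)])
t=w[q[:,2]>np.percentile(q[:,2],95)-4];r=cv2.minAreaRect((t@B.T)[:,:2].astype(np.float32));print("top rect in gauge frame",r,np.median((t@B.T)[:,2]))
E
```

```text
clock: 3.85
ee_pos: [451.3, 299.5, 255.6]
eef_rot: [-2.996, -0.351, -0.667]
contact_force: [0.1, -1.1, -0.1]
gripper_width: 85.4
grasp_force: 0.0
t 3.85 tcp [451.3 299.5 255.6] F [ 0.1 -1.1 -0.1] w 85.4 -> shift units [-0.78 -0.45  0.28] turn [-0.   -0.02 -0.04]
1377 [[529.3, 192.1, -118.1], [531.4, 192.5, -111.5], [552.2, 199.4, -70.7], [561.1, 206.8, -69.2], [561.3, 207.6, -68.8]]
top rect in gauge frame ((544.790283203125, 200.1790771484375), (15.449827194213867, 32.766700744628906), 89.35082244873047) -70.24067852344348
```

View pics/w1.png

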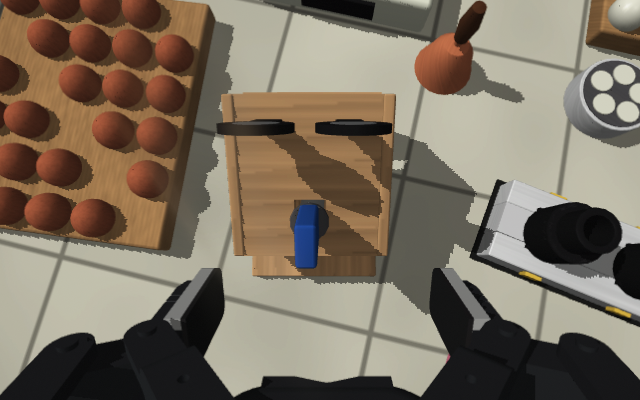

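```bash
sed -i 's/546,198.5,-93./545.3,199.8,-94./' go.py
python3 - <<'E'
from go import *
delta(Gp-19*u,tilt())
E
```

```text
t 3.9 tcp [451.8 299.3 255.9] F [-0.3  0.6 -0.1] w 85.6 -> shift units [-0.84 -0.5   4.32] turn [ 0.   -0.03 -0.05]
```

```bash
python3 -m pendant '[[[-0.84,-0.5,0.3],[0,0,-0.05]],[[0,0,0.8],[0,0,0]],[[0,0,0.9],[0,0,0]],[[0,0,0.9],[0,0,0]],[[0,0,0.7],[0,0,0]],[[0,0,0.5],[0,0,0]],[[0,0,0.22],[0,0,0]],[[0,0,0],[0,0,0]]]'
python3 - <<'E'
from go import *
delta(Gp-19*u,tilt())
E
python3 -m pendant '[[[0,0,0],[0,0,0]],[[0,0,0],[0,0,0]],[[0,0,0],[0,0,0]],[[0,0,0],[0,0,0]],[[0,0,0],[0,0,0]]]' 255 80;python3 - <<'E'
from go import *
delta(Gp-19*u,tilt())
E
```

```text
clock: 4.9
ee_pos: [479.6, 321.8, 127.7]
eef_rot: [-2.996, -0.356, -0.669]
contact_force: [0.2, -0.3, 1.5]
gripper_width: 85.5
grasp_force: 0.0
t 4.9 tcp [479.6 321.8 127.7] F [ 0.2 -0.3  1.5] w 85.5 -> shift units [ 0.01  0.01 -0.01] turn [ 0.   -0.03 -0.  ]
clock: 5.52
ee_pos: [479.3, 322.2, 128.3]
eef_rot: [-2.995, -0.357, -0.67]
contact_force: [-2.9, -2.2, 5.0]
gripper_width: 15.6
grasp_force: 78.1
t 5.53 tcp [479.3 322.2 128.3] F [-2.9 -2.2  5. ] w 15.6 -> shift units [0.01 0.02 0.01] turn [-0.   -0.04  0.  ]
```

```bash
python3 -m pendant '[[[0,0,-0.3],[0,0,0]],[[0,0,-0.6],[0,0,0]],[[0,0,-0.8],[0,0,0]],[[0,0,-0.8],[0,0,0]],[[0,0,-0.8],[0,0,0]],[[0,0,-0.8],[0,0,0]],[[0,0,-0.5],[0,0,0]],[[0,0,0],[0,0,0]]]'
python3 - <<'E'
from go import *
yw=-9.1
st=dict(b=np.array([520.2,-24.8]));sy=np.array([np.sin(np.deg2rad(9.1)),np.cos(np.deg2rad(9.1))])
for yy in (-90-9.1+0,90-9.1,-90+13.6): print(yy); delta([*(st["b"]+100*sy),36+70+12+100],down(yy))
E
```

```text
clock: 6.52
ee_pos: [422.0, 308.5, 253.5]
eef_rot: [-2.994, -0.357, -0.671]
contact_force: [0.6, -0.2, -1.6]
gripper_width: 15.4
grasp_force: 78.4
-99.1
t 6.53 tcp [422.  308.5 253.5] F [ 0.6 -0.2 -1.6] w 15.4 -> shift units [1.17 8.5  1.85] turn [-0.89 -4.35  3.9 ]
80.9
t 6.53 tcp [422.  308.5 253.5] F [ 0.6 -0.2 -1.6] w 15.4 -> shift units [1.17 8.5  1.85] turn [  6.02  -1.23 -26.86]
-76.4
t 6.53 tcp [422.  308.5 253.5] F [ 0.6 -0.2 -1.6] w 15.4 -> shift units [1.17 8.5  1.85] turn [-0.01 -4.41  0.  ]
```

```bash
python3 -m pendant '[[[0,0,-0.5],[0,0,0]],[[0,0.3,0],[0,-0.8,0]],[[0,0.8,0],[0,-0.9,0]],[[0,1,0],[0,-0.9,0]],[[0,1,0],[0,-0.9,0]],[[0,1,0],[0,-0.9,0]],[[1,1,0],[0,0,0]],[[1,1,0],[0,0,0]],[[1,1,0],[0,0,0]],[[0,1,0],[0,0,0]],[[0,0,0],[0,0,0]],[[0,0,0],[0,0,0]]]'
python3 - <<'E'
from go import *
delta([536,73.9,218],down(-76.4))
E
```

```text
clock: 8.02
ee_pos: [560.3, 92.0, 265.7]
eef_rot: [-3.119, -0.372, 0.002]
contact_force: [0.4, 0.5, -2.1]
gripper_width: 15.1
grasp_force: 78.7
t 8.03 tcp [560.3  92.  265.7] F [ 0.4  0.5 -2.1] w 15.1 -> shift units [-0.93  0.4   1.59] turn [-0.01  0.01 -0.  ]
```

```bash
python3 -m pendant '[[[-0.9,0.4,0.3],[0,0,0]],[[0,0,0.7],[0,0,0]],[[0,0,0],[0,0,0]],[[0,0,0],[0,0,0]]]'
cat > pin.py <<'E'
from go import *
def pin(name):
    o=get_obs();T=R.from_rotvec(o["eef_rot"]).as_matrix();tip=o["ee_pos"]+100*T[:,2]
    I,D,P=grab("side");vv,uu=np.mgrid[0:400,0:640];W=pts(P,D,uu,vv)
    cam=np.linalg.inv(np.array(P["view"]))[:3,3];d=(tip-cam)[:2];d/=np.linalg.norm(d);s=np.array([-d[1],d[0]])
    print("tcp",o["ee_pos"].round(1),"nominal tip",tip.round(1))
    m=(D>0)&(np.linalg.norm((W-tip)[...,:2],axis=-1)<24)&(W[...,2]>tip[2]-15)&(W[...,2]<tip[2]+85)
    for z in range(-10,90,10):
        k=m&(abs(W[...,2]-tip[2]-z)<5)
        if k.sum()>4:
            q=(W[k]-tip)[:,:2];l=q@s;f=q@d;print(z,k.sum(),"lateral",np.percentile(l,[2,98]).round(1),"mid",round((l.min()+l.max())/2,1),"front",np.percentile(f,5).round(1))
    x0,y0=[int(v) for v in proj(P,tip)];print("px",x0,y0,"s",s.round(2),"d",d.round(2))
    save(name,cv2.resize(I[max(0,y0-80):y0+80,x0-100:x0+100],None,fx=3,fy=3))
if __name__=="__main__":
    import sys;pin(sys.argv[1])
E
python3 pin.py p1
```

```text
clock: 8.52
ee_pos: [537.6, 74.6, 236.9]
eef_rot: [-3.119, -0.374, -0.001]
contact_force: [0.8, -0.1, -1.9]
gripper_width: 15.0
grasp_force: 78.6
tcp [537.6  74.6 236.9] nominal tip [537.6  74.6 136.9]
0 9 lateral [-5.1  8.8] mid 1.8 front -8.9
10 33 lateral [-10.1  11.8] mid 0.9 front -10.6
20 36 lateral [-9.9 11.9] mid 1.0 front -12.2
30 37 lateral [-9.7 12.1] mid 1.2 front -11.7
40 39 lateral [-9.4 12.2] mid 1.4 front -11.1
50 37 lateral [-9.1 12.4] mid 1.6 front -11.3
60 36 lateral [-8.9 12.5] mid 1.8 front -11.7
70 41 lateral [-8.6 12.7] mid 2.0 front -11.2
80 27 lateral [-11.6  12.7] mid -0.0 front -15.6
px 316 161 s [-1.    0.04] d [0.04 1.  ]
```

View pics/p1.png

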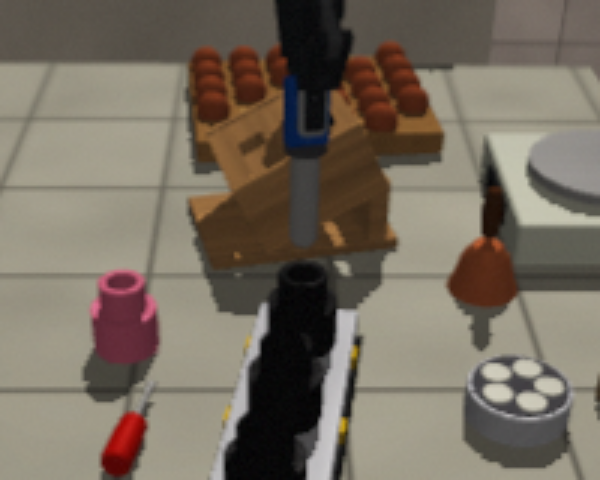

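Pin at crop (305,200) hangs straight above hood a's mouth (303,275), within about 1 mm. I'll lower it.

```bash
python3 -m pendant '[[[0,0.04,0.4],[0,0,0]],[[0,0,0.4],[0,0,0]],[[0,0,0.2],[0,0,0]],[[0,0,0.2],[0,0,0]],[[0,0,0],[0,0,0]]]'
```

```text
clock: 9.2
ee_pos: [537.2, 72.7, 199.5]
eef_rot: [-3.119, -0.372, 0.002]
contact_force: [-0.1, -0.2, -2.3]
gripper_width: 15.0
grasp_force: 78.7
```

```bash
python3 -m pendant '[[[0,0,0.3],[0,0,0]],[[0,0,0.4],[0,0,0]],[[0,0,0.4],[0,0,0]],[[0,0,0.2],[0,0,0]],[[0,0,0],[0,0,0]]]'
```

```text
clock: 9.82
ee_pos: [536.9, 72.7, 160.3]
eef_rot: [-3.119, -0.372, 0.003]
contact_force: [0.5, 0.4, -3.0]
gripper_width: 14.7
grasp_force: 78.8
```

```bash
python3 -m pendant '[[[0,0,0.1],[0,0,0]],[[0,0,0.1],[0,0,0]],[[0,0,0.1],[0,0,0]],[[0,0,0.05],[0,0,0]],[[0,0,0],[0,0,0]]]'
```

```text
clock: 10.45
ee_pos: [538.3, 72.7, 153.9]
eef_rot: [-3.119, -0.372, -0.001]
contact_force: [-4.6, -0.2, 11.6]
gripper_width: 15.3
grasp_force: 81.1
```

Contact at tip z≈54, where the tight ring should stop it (52), with only 14 N. So hood a looks tight; b and c come next.

```bash
python3 -m pendant '[[[0,0,-0.4],[0,0,0]],[[0,0,-0.8],[0,0,0]],[[0,0,-1],[0,0,0]],[[0,0,-0.6],[0,0,0]],[[0,0,0],[0,0,0]]]'
python3 - <<'E'
from go import *
delta([521.2,-26,230],down(-76.4))
E
```

```text
clock: 11.08
ee_pos: [538.8, 72.7, 236.4]
eef_rot: [-3.119, -0.372, -0.006]
contact_force: [-0.2, 0.9, -2.8]
gripper_width: 15.1
grasp_force: 78.8
t 11.07 tcp [538.8  72.7 236.4] F [-0.2  0.9 -2.8] w 15.1 -> shift units [-1.34  3.06  0.21] turn [ 0.   -0.04  0.  ]
```

```bash
python3 -m pendant '[[[-0.35,0.7,0],[0,0,0]],[[-0.4,0.9,0],[0,0,0]],[[-0.4,0.9,0],[0,0,0]],[[-0.15,0.56,0.2],[0,0,0]],[[0,0,0],[0,0,0]],[[0,0,0],[0,0,0]]]'
python3 - <<'E'
from go import *
delta([521.2,-26,230],down(-76.4))
from pin import pin
pin("p2")
E
```

```text
clock: 11.82
ee_pos: [521.0, -25.1, 228.0]
eef_rot: [-3.118, -0.372, 0.002]
contact_force: [0.3, 0.2, -2.9]
gripper_width: 15.4
grasp_force: 78.9
t 11.82 tcp [521.  -25.1 228. ] F [ 0.3  0.2 -2.9] w 15.4 -> shift units [-0.    0.03 -0.07] turn [-0.02  0.01  0.  ]
tcp [521.  -25.1 228. ] nominal tip [520.9 -25.  128. ]
0 11 lateral [-7.3  7.5] mid 0.1 front -9.8
10 38 lateral [-9.9 12.5] mid 1.3 front -12.0
20 40 lateral [-9.8 12.5] mid 1.4 front -11.0
30 40 lateral [-9.6 12.5] mid 1.5 front -11.4
40 42 lateral [-9.4 12.5] mid 1.5 front -11.4
50 44 lateral [-9.2 12.5] mid 1.7 front -11.2
60 41 lateral [-9.1 12.5] mid 1.7 front -11.2
70 46 lateral [-8.9 12.6] mid 1.8 front -11.5
80 32 lateral [-13.6  15.4] mid 0.9 front -14.8
px 310 187 s [-1.    0.02] d [0.02 1.  ]
```

```bash
python3 -m pendant '[[[0,0.01,0.4],[0,0,0]],[[0,0,0.3],[0,0,0]],[[0,0,0.2],[0,0,0]],[[0,0,0.2],[0,0,0]],[[0,0,0],[0,0,0]]]'
```

```text
clock: 12.5
ee_pos: [521.0, -25.9, 195.0]
eef_rot: [-3.119, -0.372, 0.002]
contact_force: [1.1, 0.9, -3.1]
gripper_width: 14.9
grasp_force: 78.8
```

```bash
python3 -m pendant '[[[0,0,0.3],[0,0,0]],[[0,0,0.4],[0,0,0]],[[0,0,0.4],[0,0,0]],[[0,0,0.1],[0,0,0]],[[0,0,0.1],[0,0,0]],[[0,0,0.1],[0,0,0]],[[0,0,0.1],[0,0,0]],[[0,0,0],[0,0,0]]]'
```

```text
clock: 13.5
ee_pos: [520.9, -26.0, 150.4]
eef_rot: [-3.119, -0.372, 0.001]
contact_force: [-0.1, 0.3, -3.0]
gripper_width: 15.5
grasp_force: 79.0
```

```bash
python3 -m pendant '[[[0,0,0.1],[0,0,0]],[[0,0,0.1],[0,0,0]],[[0,0,0.1],[0,0,0]],[[0,0,0.1],[0,0,0]],[[0,0,0.1],[0,0,0]],[[0,0,0.1],[0,0,0]],[[0,0,0],[0,0,0]]]'
```

```text
clock: 14.38
ee_pos: [521.2, -26.1, 132.4]
eef_rot: [-3.119, -0.372, 0.001]
contact_force: [0.2, -0.0, -1.7]
gripper_width: 14.8
grasp_force: 79.2
```

```bash
python3 -m pendant '[[[0,0,0.1],[0,0,0]],[[0,0,0.1],[0,0,0]],[[0,0,0.05],[0,0,0]],[[0,0,0.05],[0,0,0]],[[0,0,0],[0,0,0]]]'
```

```text
clock: 15.0
ee_pos: [521.4, -26.1, 124.2]
eef_rot: [-3.119, -0.372, 0.0]
contact_force: [-2.3, 0.2, 3.7]
gripper_width: 14.9
grasp_force: 80.0
```

```bash
python3 -m pendant '[[[0,0,0.05],[0,0,0]],[[0,0,0],[0,0,0]]]'
python3 - <<'E'
from h import *
for n in("top","side"):
    I,D,P=grab(n);h=cv2.cvtColor(I,cv2.COLOR_RGB2HSV);vv,uu=np.mgrid[0:400,0:640];W=pts(P,D,uu,vv)
    m=(h[...,0]>20)&(h[...,0]<35)&(h[...,1]>150)&(D>0)&(W[...,0]>420)&(W[...,0]<620)&(W[...,1]>-190)&(W[...,1]<140)&(W[...,2]<45)
    c=cv2.connectedComponentsWithStats(m.astype(np.uint8))
    for i in range(1,c[0]):
        w=W[c[1]==i];print(n,c[3][i].round(1),c[2][i,4],w.mean(0).round(1),"zmax",w[:,2].max().round(1))
E
```

```text
clock: 15.25
ee_pos: [521.6, -26.1, 124.2]
eef_rot: [-3.119, -0.372, 0.0]
contact_force: [-5.4, 1.3, 13.2]
gripper_width: 15.0
grasp_force: 81.3
top [345.5 208.7] 6 [ 550.8 -130.4   28.1] zmax 31.3
top [264.  231.3] 10 [488.3  78.2  23.9] zmax 31.8
top [300.9 238.4] 11 [472.9 -16.9  13.4] zmax 17.4
top [339.1 245.2] 13 [ 457.  -115.3   24.2] zmax 32.9
side [298.  194.5] 2 [490.2  82.6  29.7] zmax 30.3
side [333.9 199.5] 16 [585.7  75.4  18.4] zmax 31.8
side [329.7 227.8] 19 [568.9 -30.3  11. ] zmax 18.0
side [282.8 246.5] 4 [ 459.  -115.2   30.9] zmax 35.3
side [325.4 253.1] 25 [ 553.7 -124.2   18.9] zmax 30.9
side [282. 250.] 1 [ 457.7 -123.5   28.3] zmax 28.3
```

Hood b is seated: its tab sank about 13 mm and the shoulder is firm at 16 N. Next is c.

```bash
python3 -m pendant '[[[0,0,-0.5],[0,0,0]],[[0,0,-0.8],[0,0,0]],[[0,0,-1],[0,0,0]],[[0,0,-0.9],[0,0,0]],[[0,0,-0.5],[0,0,0]],[[-0.35,0.7,0],[0,0,0]],[[-0.4,0.9,0],[0,0,0]],[[-0.4,0.9,0],[0,0,0]],[[-0.15,0.57,0],[0,0,0]],[[0,0,0],[0,0,0]],[[0,0,0],[0,0,0]]]'
python3 - <<'E'
from go import *
delta([505.0,-124.7,226],down(-76.4))
from pin import pin
pin("p3")
E
```

```text
clock: 16.73
ee_pos: [505.0, -124.1, 232.8]
eef_rot: [-3.118, -0.372, 0.001]
contact_force: [-0.2, 0.0, -2.8]
gripper_width: 15.1
grasp_force: 78.9
t 16.73 tcp [ 505.  -124.1  232.8] F [-0.2  0.  -2.8] w 15.1 -> shift units [-0.01  0.02  0.23] turn [-0.01  0.    0.  ]
tcp [ 505.  -124.1  232.8] nominal tip [ 505.  -123.9  132.8]
0 9 lateral [-4.9  8.6] mid 1.9 front -8.6
10 47 lateral [-9.2 12.9] mid 1.8 front -11.5
20 48 lateral [-9.2 12.8] mid 1.8 front -11.3
30 47 lateral [-9.1 12.7] mid 1.8 front -11.2
40 47 lateral [-9.1 12.6] mid 1.8 front -11.1
50 52 lateral [-9.  12.4] mid 1.7 front -10.8
60 49 lateral [-8.9 12.3] mid 1.7 front -11.8
70 53 lateral [-8.9 12.2] mid 1.7 front -11.4
80 36 lateral [-13.1  14.4] mid 0.6 front -15.0
px 303 213 s [-1. -0.] d [-0.  1.]
```

Still aligned. Descending into c.

```bash
python3 -m pendant '[[[0.02,0.01,0.5],[0,0,0]],[[0,0,0.3],[0,0,0]],[[0,0,0.2],[0,0,0]],[[0,0,0.2],[0,0,0]],[[0,0,0],[0,0,0]]]'
```

```text
clock: 17.4
ee_pos: [505.4, -124.7, 196.5]
eef_rot: [-3.118, -0.372, 0.002]
contact_force: [-0.5, 1.0, -2.7]
gripper_width: 15.1
grasp_force: 78.8
```

```bash
python3 -m pendant '[[[0,0,0.3],[0,0,0]],[[0,0,0.4],[0,0,0]],[[0,0,0.4],[0,0,0]],[[0,0,0.1],[0,0,0]],[[0,0,0.1],[0,0,0]],[[0,0,0.1],[0,0,0]],[[0,0,0.1],[0,0,0]],[[0,0,0],[0,0,0]]]'
```

```text
clock: 18.4
ee_pos: [505.4, -124.9, 151.9]
eef_rot: [-3.119, -0.372, 0.001]
contact_force: [-0.9, 0.2, -2.7]
gripper_width: 15.1
grasp_force: 78.9
```

```bash
python3 -m pendant '[[[0,0,0.15],[0,0,0]],[[0,0,0.15],[0,0,0]],[[0,0,0.15],[0,0,0]],[[0,0,0.1],[0,0,0]],[[0,0,0.1],[0,0,0]],[[0,0,0.1],[0,0,0]],[[0,0,0.1],[0,0,0]],[[0,0,0.05],[0,0,0]],[[0,0,0],[0,0,0]]]'
```

```text
clock: 19.52
ee_pos: [505.6, -124.9, 124.7]
eef_rot: [-3.119, -0.372, 0.0]
contact_force: [-0.1, -0.2, -1.6]
gripper_width: 15.1
grasp_force: 79.0
```

```bash
python3 -m pendant '[[[0,0,0.05],[0,0,0]],[[0,0,0.05],[0,0,0]],[[0,0,0],[0,0,0]]]'
python3 - <<'E'
from h import *
for n in("top","side"):
    I,D,P=grab(n);h=cv2.cvtColor(I,cv2.COLOR_RGB2HSV);vv,uu=np.mgrid[0:400,0:640];W=pts(P,D,uu,vv)
    m=(h[...,0]>20)&(h[...,0]<35)&(h[...,1]>150)&(D>0)&(W[...,0]>420)&(W[...,0]<620)&(W[...,1]>-190)&(W[...,1]<140)&(W[...,2]<45)
    c=cv2.connectedComponentsWithStats(m.astype(np.uint8))
    for i in range(1,c[0]):
        w=W[c[1]==i];print(n,c[2][i,4],w.mean(0).round(1),"zmax",w[:,2].max().round(1))
E
```

```text
clock: 19.9
ee_pos: [506.1, -125.0, 124.2]
eef_rot: [-3.119, -0.372, 0.0]
contact_force: [-5.3, 1.5, 10.1]
gripper_width: 14.9
grasp_force: 81.0
top 4 [582.1  66.6  30.8] zmax 33.2
top 1 [567.6 -33.2  18. ] zmax 18.0
top 15 [488.9  81.6  23.1] zmax 33.0
top 8 [473.7 -13.5  13.3] zmax 21.0
top 14 [ 457.5 -115.    14.4] zmax 20.1
side 15 [586.   76.7  17.8] zmax 32.9
side 19 [568.9 -30.2  10.9] zmax 19.1
side 23 [ 552.6 -129.5   11.5] zmax 19.1
```

Both good pads are down (b and c) and a is the tight one. Now I return the gauge.

```bash
python3 -m pendant '[[[0,0,-0.5],[0,0,0]],[[0,0,-0.8],[0,0,0]],[[0,0,-1],[0,0,0]],[[0,0,-1],[0,0,0]],[[0,0,-1],[0,0,0]],[[-0.3,-0.5,-0.4],[0,0,0]],[[-0.3,-1,0],[0,0,0]],[[-0.3,-1,0],[0,0,0]],[[-0.3,-1,0],[0,0,0]],[[-0.3,-1,0],[0,0,0]],[[-0.3,-1,0],[0,0,0]],[[-0.3,-1,0],[0,0,0]],[[-0.2,-1,0],[0,0,0]],[[0,-1,0],[0,0,0]],[[0,-1,0],[0,0,0]],[[0,-1,0],[0,0,0]]]'
python3 - <<'E'
from go import *
delta([422,308.5,253.5],R.from_rotvec([-2.994,-.357,-.671]).as_matrix())
E
```

```text
clock: 22.0
ee_pos: [364.4, 165.9, 263.6]
eef_rot: [-3.119, -0.372, -0.002]
contact_force: [0.6, 1.0, -2.9]
gripper_width: 15.1
grasp_force: 78.8
t 22.0 tcp [364.4 165.9 263.6] F [ 0.6  1.  -2.9] w 15.1 -> shift units [ 2.99 -4.17  0.34] turn [0.  4.4 0. ]
```

```bash
python3 -m pendant '[[[0,-0.8,0],[0,0.8,0]],[[0,-0.9,0],[0,0.9,0]],[[0,-0.9,0],[0,0.9,0]],[[0,-0.9,0],[0,0.9,0]],[[0,-0.6,0],[0,0.9,0]],[[0,0,0],[0,0,0]],[[0,0,0],[0,0,0]]]'
python3 - <<'E'
from go import *
delta([422,308.5,253.5],R.from_rotvec([-2.994,-.357,-.671]).as_matrix())
E
```

```text
clock: 22.88
ee_pos: [335.5, 284.4, 263.5]
eef_rot: [-2.995, -0.358, -0.668]
contact_force: [-0.2, -0.6, -3.1]
gripper_width: 15.0
grasp_force: 78.9
t 22.88 tcp [335.5 284.4 263.5] F [-0.2 -0.6 -3.1] w 15.0 -> shift units [ 2.57 -0.1   1.57] turn [0.   0.02 0.  ]
```

```bash
python3 -m pendant '[[[0.8,-0.1,0.2],[0,0,0]],[[0.9,0,0.5],[0,0,0]],[[0.6,0,0.5],[0,0,0]],[[0.27,0,0.37],[0,0,0]],[[0,0,0],[0,0,0]],[[0,0,0],[0,0,0]]]'
python3 - <<'E'
from go import *
G=R.from_rotvec([-2.994,-.357,-.671]).as_matrix()
delta([422,308.5,253.5],G)
delta([479.3,322.2,128.3],G)
# gauge axis check from side and top
o=get_obs();T=R.from_rotvec(o["eef_rot"]).as_matrix()
for n in("side","top"):
    I,D,P=grab(n);vv,uu=np.mgrid[0:400,0:640];W=(pts(P,D,uu,vv)-o["ee_pos"])@T
    cam=(np.linalg.inv(np.array(P["view"]))[:3,3]-o["ee_pos"])@T
    for z in(25,40,55,70,85):
        k=(D>0)&(abs(W[...,2]-z)<6)&(np.hypot(W[...,0],W[...,1])<22)
        if k.sum()>6:
            d=-cam[:2]/np.linalg.norm(cam[:2]);s=np.array([-d[1],d[0]]);q=W[k][:,:2];l=q@s
            print(n,z,k.sum(),"s",s.round(2),"mid",round((np.percentile(l,2)+np.percentile(l,98))/2,1),"wid",round(np.ptp(l),1),"front",np.percentile(q@d,5).round(1))
E
```

```text
clock: 23.62
ee_pos: [421.6, 308.0, 253.1]
eef_rot: [-2.996, -0.357, -0.668]
contact_force: [0.3, -0.2, -1.9]
gripper_width: 15.3
grasp_force: 79.0
t 23.62 tcp [421.6 308.  253.1] F [ 0.3 -0.2 -1.9] w 15.3 -> shift units [ 0.02 -0.01 -0.01] turn [ 0.01  0.03 -0.  ]
t 23.62 tcp [421.6 308.  253.1] F [ 0.3 -0.2 -1.9] w 15.3 -> shift units [ 0.03 -0.01  4.61] turn [ 0.01  0.03 -0.  ]
side 25 32 s [ 1.   -0.01] mid 1.5 wid 22.8 front -12.7
side 40 33 s [ 1.   -0.01] mid 1.2 wid 20.6 front -11.3
side 55 32 s [ 1.   -0.01] mid -0.6 wid 23.2 front -11.7
side 70 32 s [ 1.   -0.01] mid -1.3 wid 23.4 front -11.5
side 85 31 s [ 1.   -0.01] mid -0.7 wid 22.4 front -10.8
top 40 28 s [ 0.78 -0.63] mid 0.4 wid 21.1 front -10.4
top 55 28 s [ 0.78 -0.63] mid 0.9 wid 22.7 front -10.7
top 70 26 s [ 0.78 -0.63] mid 0.3 wid 21.3 front -10.3
top 85 24 s [ 0.78 -0.63] mid 0.6 wid 22.5 front -9.7
```

```bash
python3 -m pendant '[[[0.03,0,0.5],[0,0,0.0]],[[0,0,0.7],[0,0,0]],[[0,0,0.6],[0,0,0]],[[0,0,0.4],[0,0,0]],[[0,0,0.3],[0,0,0]],[[0,0,0],[0,0,0]]]'
```

```text
clock: 24.48
ee_pos: [453.9, 316.2, 185.3]
eef_rot: [-2.996, -0.358, -0.668]
contact_force: [-0.1, 0.0, -2.8]
gripper_width: 15.0
grasp_force: 79.0
```

```bash
python3 -m pendant '[[[0,0,0.4],[0,0,0]],[[0,0,0.4],[0,0,0]],[[0,0,0.4],[0,0,0]],[[0,0,0.3],[0,0,0]],[[0,0,0.2],[0,0,0]],[[0,0,0],[0,0,0]]]'
```

```text
clock: 25.22
ee_pos: [474.9, 321.3, 139.2]
eef_rot: [-2.996, -0.357, -0.668]
contact_force: [-0.1, -0.5, -3.4]
gripper_width: 15.2
grasp_force: 79.0
```

```bash
python3 -m pendant '[[[0,0,0.15],[0,0,0]],[[0,0,0.1],[0,0,0]],[[0,0,0.08],[0,0,0]],[[0,0,0],[0,0,0]]]'
```

```text
clock: 25.72
ee_pos: [479.0, 322.4, 130.7]
eef_rot: [-2.995, -0.357, -0.669]
contact_force: [-0.3, 0.5, -3.0]
gripper_width: 15.2
grasp_force: 79.0
```

```bash
python3 -m pendant '[[[0,0,0.07],[0,0,0]],[[0,0,0],[0,0,0]]]'; python3 -m pendant '[[[0,0,0],[0,0,0]],[[0,0,0],[0,0,0]],[[0,0,0],[0,0,0]],[[0,0,0],[0,0,0]],[[0,0,0],[0,0,0]]]' 0; python3 -m pendant '[[[0,0,-0.4],[0,0,0]],[[0,0,-0.8],[0,0,0]],[[0,0,-1],[0,0,0]],[[0,0,-1],[0,0,0]],[[0,0,-1],[0,0,0]],[[0,0,0],[0,0,0]],[[0,0,0],[0,0,0]]]'
python3 - <<'E'
from go import *
for n in("wrist","top"):
    I,D,P=grab(n);w,b=blue(I,D,P);q=w@B.T
    print(n,len(q),[np.percentile(q,p,axis=0).round(1).tolist() for p in(1,5,50,95,99)])
I,D,P=grab("top");vv,uu=np.mgrid[0:400,0:640];W=pts(P,D,uu,vv);h=cv2.cvtColor(I,cv2.COLOR_RGB2HSV)
m=(h[...,2]<70)&(D>0)&(W[...,2]>95)&(W[...,2]<115)&(abs(W[...,0]-520)<60)&(abs(W[...,1]+25)<150)
c=cv2.connectedComponentsWithStats(m.astype(np.uint8))
for i in range(1,c[0]):
    if c[2][i,4]>40: w=W[c[1]==i];print("hood",((w.min(0)+w.max(0))/2).round(1))
o=get_obs();print(o["joint_positions"].round(2))
delta([536,73.9,200],down(-76.4))
E
```

```text
clock: 25.98
ee_pos: [479.9, 322.6, 128.8]
eef_rot: [-2.995, -0.357, -0.669]
contact_force: [0.3, -0.3, -3.4]
gripper_width: 14.9
grasp_force: 79.0
clock: 26.6
ee_pos: [480.0, 322.7, 129.1]
eef_rot: [-2.995, -0.357, -0.669]
contact_force: [0.3, -0.6, -0.2]
gripper_width: 85.6
grasp_force: 0.0
clock: 27.48
ee_pos: [427.6, 309.8, 242.6]
eef_rot: [-2.995, -0.357, -0.669]
contact_force: [-0.3, 0.2, 0.1]
gripper_width: 85.0
grasp_force: 0.0
wrist 1365 [[527.6, 193.3, -117.2], [529.9, 194.0, -107.7], [549.5, 200.8, -70.5], [560.4, 207.6, -69.2], [560.7, 208.3, -68.5]]
top 195 [[529.0, 191.6, -116.6], [531.8, 192.3, -111.8], [547.9, 195.8, -80.0], [560.3, 205.1, -69.0], [561.4, 206.5, -67.4]]
hood [534.9  72.4 103.4]
hood [518.8 -25.6 103.3]
hood [ 504.  -124.1  103.1]
[ 0.65 -0.11  2.14 -0.26  0.73  2.14]
t 27.62 tcp [427.4 309.4 241.4] F [ 0.1 -1.  -0.4] w 85.4 -> shift units [0.93 8.48 1.96] turn [ 0.01 -4.37  0.  ]
```

```bash
python3 -m pendant '[[[0,0.3,-0.5],[0,0,0]],[[0,0.8,0],[0,-0.8,0]],[[0,0.9,0],[0,-0.9,0]],[[0,1,0],[0,-0.9,0]],[[0,1,0],[0,-0.9,0]],[[0,1,0],[0,-0.9,0]],[[0.7,1,0.3],[0,0,0]],[[0.7,1,0.5],[0,0,0]],[[0.3,1,0.5],[0,0,0]],[[0,0.5,0],[0,0,0]],[[0,0,0],[0,0,0]],[[0,0,0],[0,0,0]]]'
python3 - <<'E'
from go import *
delta([535.5,73.2,78],down(-76.4))
E
```

```text
clock: 29.12
ee_pos: [531.0, 73.4, 218.0]
eef_rot: [-3.119, -0.373, -0.0]
contact_force: [0.1, -0.3, -0.1]
gripper_width: 85.5
grasp_force: 0.0
t 29.12 tcp [531.   73.4 218. ] F [ 0.1 -0.3 -0.1] w 85.5 -> shift units [0.14 0.04 4.67] turn [-0.01 -0.    0.01]
```

```bash
python3 -m pendant '[[[0.14,0.04,0.5],[0,0,0]],[[0,0,0.8],[0,0,0]],[[0,0,0.9],[0,0,0]],[[0,0,0.9],[0,0,0]],[[0,0,0.7],[0,0,0]],[[0,0,0.5],[0,0,0]],[[0,0,0.3],[0,0,0]],[[0,0,0],[0,0,0]],[[0,0,0],[0,0,0]]]'; python3 -m pendant '[[[0,0,0],[0,0,0]],[[0,0,0],[0,0,0]],[[0,0,0],[0,0,0]],[[0,0,0],[0,0,0]]]' 255 40
```

```text
clock: 30.25
ee_pos: [536.3, 72.6, 80.2]
eef_rot: [-3.119, -0.373, -0.002]
contact_force: [0.5, 0.4, 0.8]
gripper_width: 85.3
grasp_force: 0.0
clock: 30.75
ee_pos: [535.9, 72.6, 80.1]
eef_rot: [-3.119, -0.372, -0.0]
contact_force: [-0.6, 1.0, 5.1]
gripper_width: 40.5
grasp_force: 40.6
```

```bash
python3 -m pendant '[[[0,0,-0.4],[0,0,0]],[[0,0,-0.8],[0,0,0]],[[0,0,-1],[0,0,0]],[[0,0,-1],[0,0,0]],[[0,0,-0.3],[0,0,0]],[[-0.2,0.5,0],[0,0,0]],[[-0.4,1,0],[0,0,0]],[[-0.4,1,0],[0,0,0]],[[-0.4,1,0],[0,0,0]],[[-0.4,1,0],[0,0,0]],[[-0.4,1,0],[0,0,0]],[[-0.4,1,0],[0,0,0]],[[-0.4,1,0],[0,0,0]],[[-0.4,1,0],[0,0,0]],[[-0.4,1,0],[0,0,0]],[[-0.3,1,0],[0,0,0]],[[-0.2,0.7,0],[0,0,0]],[[0,0.3,0],[0,0,0]],[[0,0,0],[0,0,0]],[[0,0,0],[0,0,0]]]'
python3 - <<'E'
from go import *
delta([491.5,-293.3,49.5],down(-76.4))
E
```

```text
clock: 33.25
ee_pos: [491.3, -292.1, 184.1]
eef_rot: [-3.118, -0.373, 0.001]
contact_force: [0.4, 0.8, -0.9]
gripper_width: 40.0
grasp_force: 41.0
t 33.25 tcp [ 491.3 -292.1  184.1] F [ 0.4  0.8 -0.9] w 40.0 -> shift units [0.   0.05 4.49] turn [-0.02  0.01  0.01]
```

```bash
python3 -m pendant '[[[0,0.05,0.5],[0,0,0]],[[0,0,0.9],[0,0,0]],[[0,0,0.9],[0,0,0]],[[0,0,0.9],[0,0,0]],[[0,0,0.6],[0,0,0]],[[0,0,0.3],[0,0,0]],[[0,0,0.15],[0,0,0]],[[0,0,0.15],[0,0,0]],[[0,0,0],[0,0,0]]]'
```

```text
clock: 34.38
ee_pos: [491.9, -294.8, 52.7]
eef_rot: [3.119, 0.372, 0.0]
contact_force: [0.5, 0.4, -2.0]
gripper_width: 40.4
grasp_force: 41.0
```

```bash
python3 -m pendant '[[[0,0,0.05],[0,0,0]],[[0,0,0.05],[0,0,0]],[[0,0,0],[0,0,0]]]'
```

```text
clock: 34.75
ee_pos: [491.6, -294.6, 49.4]
eef_rot: [-3.119, -0.372, 0.001]
contact_force: [-0.6, 0.5, -2.0]
gripper_width: 40.3
grasp_force: 41.0
```

```bash
python3 -m pendant '[[[0,0,0.04],[0,0,0]],[[0,0,0.02],[0,0,0]],[[0,0,0],[0,0,0]]]'; python3 -m pendant '[[[0,0,0],[0,0,0]],[[0,0,0],[0,0,0]],[[0,0,0],[0,0,0]],[[0,0,0],[0,0,0]],[[0,0,0],[0,0,0]]]' 0;  python3 -m pendant '[[[0,0,-0.4],[0,0,0]],[[0,0,-0.8],[0,0,0]],[[0,0,-1],[0,0,0]],[[0,0,-1],[0,0,0]],[[0,0,-1],[0,0,0]],[[-0.7,0.5,-0.5],[0,0,0]],[[-1,1,0],[0,0,0]],[[-1,1,0],[0,0,0]],[[-1,1,0],[0,0,0]],[[0,0,0],[0,0,0]],[[0,0,0],[0,0,0]]]'
python3 - <<'E'
from go import *
I,D,P=grab("top");save("end",I);vv,uu=np.mgrid[0:400,0:640];W=pts(P,D,uu,vv);h=cv2.cvtColor(I,cv2.COLOR_RGB2HSV)
for z0,z1 in((95,115),(60,85)):
    m=(h[...,2]<70)&(D>0)&(W[...,2]>z0)&(W[...,2]<z1)&(abs(W[...,0]-510)<60)&(abs(W[...,1]+120)<240)
    c=cv2.connectedComponentsWithStats(m.astype(np.uint8))
    for i in range(1,c[0]):
        if c[2][i,4]>40: w=W[c[1]==i];print("hood",((w.min(0)+w.max(0))/2).round(1),w.max(0).round(1))
w,b=blue(I,D,P);q=w@B.T;print([np.percentile(q,p,axis=0).round(1).tolist() for p in(1,50,99)])
m=(h[...,0]>20)&(h[...,0]<35)&(h[...,1]>150)&(D>0)&(W[...,0]>420)&(W[...,0]<500)&(W[...,1]>-190)&(W[...,1]<140)&(W[...,2]<45)
c=cv2.connectedComponentsWithStats(m.astype(np.uint8))
for i in range(1,c[0]): w=W[c[1]==i];print("tab",c[2][i,4],w.mean(0).round(1))
E
```

```text
clock: 35.12
ee_pos: [491.8, -294.7, 48.2]
eef_rot: [-3.119, -0.372, 0.0]
contact_force: [-1.2, 1.4, 3.3]
gripper_width: 40.6
grasp_force: 41.4
clock: 35.75
ee_pos: [491.7, -294.6, 47.5]
eef_rot: [-3.119, -0.372, 0.001]
contact_force: [-1.2, 0.2, 0.4]
gripper_width: 85.5
grasp_force: 0.0
clock: 37.12
ee_pos: [408.6, -422.6, 189.1]
eef_rot: [-3.119, -0.371, -0.0]
contact_force: [-0.3, 0.9, -0.9]
gripper_width: 85.5
grasp_force: 0.0
hood [518.6 -25.6 103. ] [538.1  -5.1 110.9]
hood [ 503.9 -124.   103.5] [ 523.3 -103.7  111.1]
hood [518.2 -25.9  71.8] [546.8   1.4  83.1]
hood [ 502.9 -123.2   72.7] [531.4 -94.9  83.3]
hood [ 490.8 -293.    69.3] [ 510.6 -273.1   78.5]
[[528.6, 191.7, -117.6], [547.3, 195.8, -81.8], [561.0, 206.2, -67.3]]
tab 15 [488.9  81.6  23.3]
tab 13 [473.2 -16.6  13.9]
tab 13 [ 457.5 -115.8   14.3]
```

View pics/end.png

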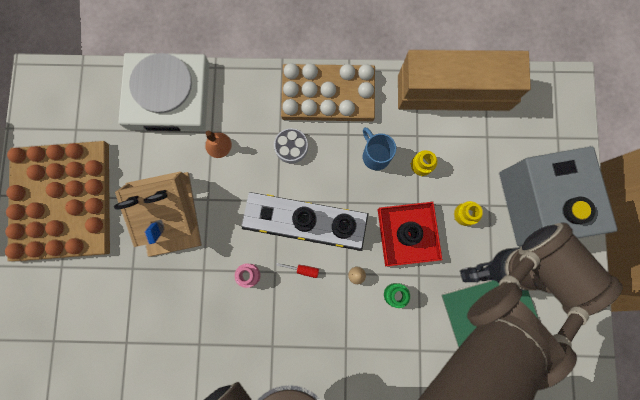

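The tight hood stands in the tray at (410,233), the good hoods at (304,218) and (344,225), the gauge is home at (153,232), and the bystanders haven't moved. I'm handing in.

```bash
python3 -c "
from bench import arm
print(arm.close_job())"
```

```text
the job is handed in; nothing more can be done
None
```

I handed in the job at about 37 s: hoods b and c took the gauge to its shoulder and their pads are down, the gauge is back in its slot, and tight hood a stands in the red tray; no verdict came back.

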